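Slide the last tile over the end strip and home against its neighbours

TASK

The last tile of the border lies loose on the free end of the setting board. Keeping it on the board, slide it over the low end strip so that it drops in between the rails, then ease it along by feel until it butts square against the tile already laid, lying flat. Push gently throughout and let it meet its neighbour with no more than a light touch, as glazed edges chip easily, and leave everything else on the bench where it is.

Things in the scene. Friction and masses are not known exactly. Their poses are not given: they have to be found in the camera images.
- board: Setting board fixed to the bench: plywood 620 x 174 mm, 12 mm thick, top face 12 mm above the bench. Origin on its underside, below the middle of the lip's inner face; x runs along the board from the bare free end (x = -250 mm), over the lip, to the laid tiles; z up. Bare level plywood from x = -250 to -14 mm, where the loose tile starts.
- lip (a point): Middle of the inner top edge of the lip, at board x = 0, axes as the board's. The lip is an aluminium end strip across the board: bevelled outer face rising from board level at x = -14 mm to 4 mm above the board at x = -4 mm, flat crest to x = 0, then an upright inner face down to board level.
- bay (a point): On the floor of the bay beyond the lip (board level), 59 mm past the lip's inner face, axes as the board's. Aluminium side rails stand on both sides, inner faces at y = -56.5 and +56.5 mm, 9 mm high, 10 mm wide. Beside the lip their ends splay outwards to about y = +-64 mm at x = -22 mm, so a tile up to 8 mm off centre is steered in.
- nearest (a point): Point on the board floor at board x = 113 mm, axes as the board's. The upright face of the nearer laid tile, which the last tile must butt against, lies 0 to 30 mm beyond this point (+x): it differs each time and is not measured; feel for it or see it. Two white-blue tiles, 108 mm square, 10 mm thick, bedded between the rails, a brass and a steel weight (48 mm tall) on them; they do not give way.
- tile: The loose tile: white with blue decoration, 108 x 108 mm, 10 mm thick, about 0.25 kg, too wide for a gripper, so it is pushed. Origin at the centre of its underside, z up; its x axis roughly along the board's x. It starts flat on the board's free end, up to 12 mm off the centre line, turned up to 0.15 rad. Friction about 0.6: it slides at 1 to 2.5 N.
- vase: Standing white porcelain vase, 230 mm tall, 104 mm across. Origin at the centre of its foot.
- bottle: Amber glass bottle with blue cap, 130 mm tall, 56 mm across. Origin at the centre of its base.
- jar: Clear glass jar with white cap, 50 mm tall, 44 mm across. Origin at the centre of its base.
- bluejar: Blue jar with black cap, 50 mm tall, 44 mm across. Origin at the centre of its base.
- cup: Small white mixing bowl, 45 mm tall, 70 mm across. Origin at the centre of its base.
- knife: Palette knife, wooden handle and steel blade, 188 mm long, lying on the bench. Origin near its middle.
- brush: Fine brush with red handle, 166 mm long, lying on the bench. Origin near its middle.
- oldtile: Brown unglazed spare tile, 108 x 108 x 10 mm, lying on the bench. Not needed. Origin at the centre of its underside.

How it is judged:
By the outcome, as a careful person would: the job done as asked, in the order asked, and still so for the second after the job is handed in, with the robot touching nothing.
It also fails if it takes over 64 s, if anything falls off the work surface, if the arm or the gripper's body presses on something with over 40 N, if the wrist force passes 120 N, or if a joint passes its speed limit or range.

ROBOT

A 7-joint arm with a two-finger parallel gripper is mounted at the origin on the work surface. World frame = base frame: x ahead of the robot, y to its left, z up, the work surface at z = 0. Lengths are in m, angles in rad, forces in N, time in s.
With the tool pointing down it reaches from about 0.4 to 0.9 m from the base axis. Payload 5.6 kg.
Tool frame: the origin (TCP) lies at the very end of the fingers, on their centre line; the grasp point (between the pads) lies 19 mm behind it; y points along the fingers, z is the direction in which the jaws open and shut, and the axes are right-handed (so a half turn about y gives the same grasp; the last joint's range is limited). The gripper opens to 92 mm and grips with 3 to 60 N. Pads are 20 mm wide; open, the fingers measure 128 mm over their backs; the gripper's body (75 mm by 189 mm) begins 69 mm behind the grasp point.
Start: joints at [-0.043, 0.468, -0.012, 1.603, 0.006, 1.071, -0.056], TCP at [0.65, -0, 0.215] pointing down, gripper open.
Joint ranges: [-2.53, 2.53], [-0.31, 2.02], [-1.57, 1.55], [0.28, 2.44], [-1.29, 4.43], [0.15, 1.84], [-2.92, 2.92]. Speed limits (rad/s): [2.57, 2.57, 3.14, 3.14, 3.14, 3.14, 3.14].

INTERFACE

Orientations are given as a rotation vector (axis times angle).
In Python, from workcell import env gives the robot as it stands.
- The arm moves only by the tool carry_out, never from a script. Its argument "series" is a list of rows, each a list of 4 numbers: the shift along the tool's x, y, z in m, then the turn about the tool's y in degrees. In form: [[tx, ty, tz, spin], ...]. A call has 1 to 8 rows; each row shifts and turns the pose as measured when the row begins, along the tool's axes as they then stand; what a row does not reach is not made up. A row lasts 1/8 s, in which the tool goes at most 62.5 mm and 10.7 degrees, less where a joint would pass 70% of its speed; a pose out of reach is approached as far as the arm can. A call is refused whole if a number of a shift passes 0.0625 or a number of a turn 10.7, either way. A call with a gripper value outside its range is refused whole. "claw" is the opening, from 0 (shut) to 1 (fully open), set as the call begins (left out, the last holds). The fingers move at their own pace and stop on an object; "squeeze" is the grip in N (left out, the last holds). Time passes only in rows, so rows that do not move let the fingers close. It gives the time, the measured TCP pose, the force and the opening at its end, in the units of the state.
- env.read_state(): the state, without advancing time (a new reading comes with each control period).
- env.get_image(name): name is "scene" or "side" or "wrist"; returns the picture (480x640x3 uint8, red, green, blue); there is no depth.
- env.camera_model(name): a dict with "fovy" (degrees; the focal length in pixels is half the picture's height over the tangent of half this angle, whatever the lens; pixels are square), "cx", "cy" (the principal point, pixels), "eye" and "rotation" of the camera in the world; the wrist camera has in their place "mount" (4x4, takes a point from camera to tool coordinates, whose origin is the TCP and whose axes are the tool frame's). Camera axes: x right, y up, looking along -z (the intrinsics and any distortion apply to the point x, -y, -z); pixel columns grow to the right and rows downward; lengths in m; the calibration is good to about 2 mm. A picture is of the moment at which its call begins: read the wrist's pose just before it. camera_model takes no time and is no camera call.
- env.close_job(): hands the job in, once; it reports no verdict.
The state is a dict: "time": time; "joints": joint angles; "qvel": joint speeds; "joint_torque": joint torques, N m; "tool_pos": TCP position; "ee_rot": TCP orientation; "contact_force": force on the tool from outside, world axes, zero at the start; "wrist_torque": the same for the moment, N m; "opening": finger opening in m.
Only numpy, scipy, OpenCV 4.12 (cv2) and the standard library are available. Lean on these libraries where they do the work, as an engineer would, in place of code of your own. Each camera call takes 0.05 s, during which the arm holds its last target.

## Working session

There is one attempt and no reset: what is moved stays moved. The work goes in short steps, Python scripts to look and compute and a tool call to move; the robot and the scene stay as the last step left them, time stands still between calls to the robot, and variables do not carry over. Pictures are saved under pics/ and viewed, and the job is handed in when it is done.

Besides the shell and the picture viewer there is one more tool, called after ">>>" as name(argument=value, ...), one argument or row to a line, values as JSON. carry_out: Moves the arm, as the interface text tells. Its arguments: {"type":"object","properties":{"series":{"type":"array"},"claw":{"type":"number"},"squeeze":{"type":"number"}},"required":["series"]}

```bash
mkdir -p pics
python3 - <<'E'
from workcell import env
import cv2
s=env.read_state();print(s)
for n in ["scene","side","wrist"]:
    cv2.imwrite(f"pics/{n}0.png",env.get_image(n)[:,:,::-1]);print(n,env.camera_model(n))
E
```

```text
{'time': 0.0, 'joints': array([-0.04301935,  0.46838287, -0.01157834,  1.60361122,  0.00602576,
        1.07138435, -0.05627911]), 'qvel': array([ 0.00132241,  0.00053736, -0.00100656, -0.00068124, -0.00032963,
       -0.0014485 ,  0.00014724]), 'joint_torque': array([-3.39112758e-04, -5.20573139e+01, -1.31628491e-02, -2.43752271e+01,
       -5.67366311e-02,  1.73054746e-02,  1.50106093e-04]), 'tool_pos': array([ 6.49425567e-01, -8.01016439e-05,  2.13641784e-01]), 'ee_rot': array([-1.21058405,  1.21043535, -1.20851349]), 'contact_force': array([-0.06653385,  0.24260843,  0.45967732]), 'wrist_torque': array([-0.01904606, -0.0376446 , -0.01202708]), 'opening': 0.09206472216381213}
scene {'fovy': 42.43913592706406, 'cx': 325.47414203930015, 'cy': 231.43538828135135, 'eye': array([ 1.33300431, -0.01896363,  1.40644612]), 'rotation': array([0.40267049, 0.42911173, 1.55325923])}
side {'fovy': 51.89047785937764, 'cx': 325.3012937558654, 'cy': 240.3949505716074, 'eye': array([-7.72899564e-04, -8.08234507e-01,  6.86361088e-01]), 'rotation': array([ 0.94618268, -0.27194766, -0.5630083 ])}
wrist {'fovy': 66.854838366077, 'cx': 316.60055206558894, 'cy': 237.37225125236753, 'mount': array([[ 6.09497748e-04, -9.65930757e-01, -2.58799924e-01,
        -7.30978292e-02],
       [ 9.10442311e-04,  2.58800401e-01, -9.65930393e-01,
        -1.71197652e-01],
       [ 9.99999400e-01,  3.53109998e-04,  1.03716249e-03,
        -2.30721177e-04],
       [ 0.00000000e+00,  0.00000000e+00,  0.00000000e+00,
         1.00000000e+00]])}
```

View pics/scene0.png

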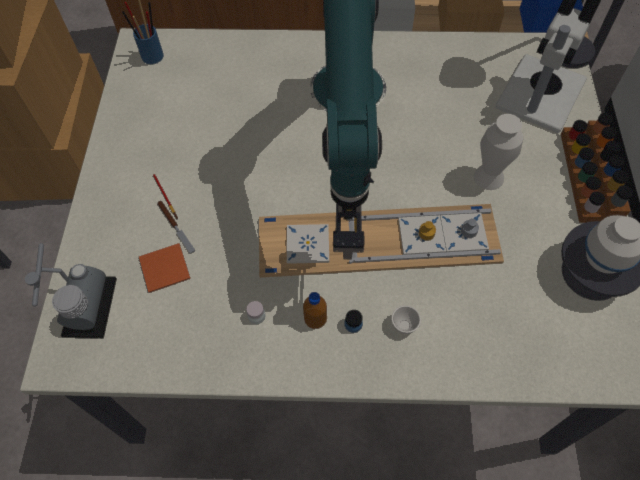

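View pics/side0.png

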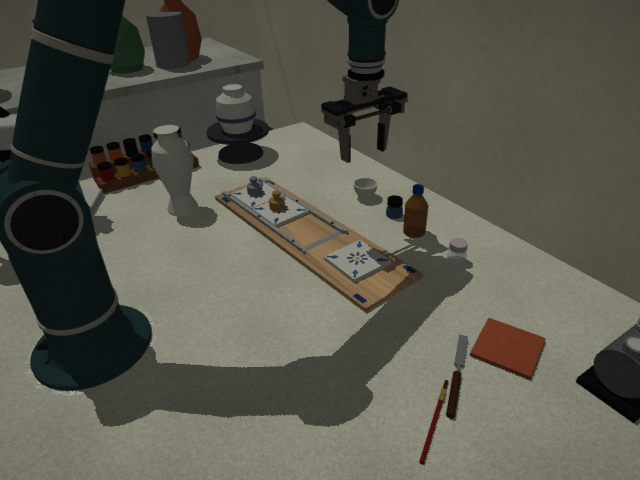

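View pics/wrist0.png

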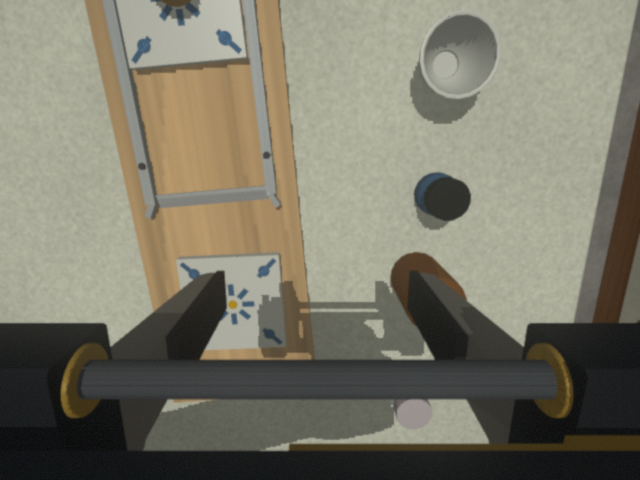

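The tile is at the -y end of the board (scene px ~(308,243), wrist ~(232,302)). The lip is in wrist view at ~(213,196), and the laid tile's edge is at ~(190,62). The board runs along world +y. Next I'll measure these.

```bash
cat > h.py <<'E'
import numpy as np, cv2
from scipy.spatial.transform import Rotation as R
from workcell import env
def cam(n,st=None):
    m=env.camera_model(n); f=240/np.tan(np.radians(m['fovy'])/2)
    if n=='wrist':
        T=np.eye(4);T[:3,:3]=R.from_rotvec(st['ee_rot']).as_matrix();T[:3,3]=st['tool_pos']
        M=T@m['mount'];return f,m['cx'],m['cy'],M[:3,3],M[:3,:3]
    return f,m['cx'],m['cy'],m['eye'],R.from_rotvec(m['rotation']).as_matrix()
def cast(c,px,z):
    f,cx,cy,e,Rm=c; px=np.atleast_2d(np.array(px,float))
    d=np.c_[(px[:,0]-cx)/f,-(px[:,1]-cy)/f,-np.ones(len(px))]@Rm.T
    t=(z-e[2])/d[:,2]; return e+d*t[:,None]
def proj(c,P):
    f,cx,cy,e,Rm=c; q=(np.atleast_2d(P)-e)@Rm
    return np.c_[cx+f*q[:,0]/-q[:,2], cy-f*q[:,1]/-q[:,2]]
E
python3 - <<'E'
from h import *
s=env.read_state()
im=cv2.imread('pics/scene0.png');cv2.imwrite('pics/sc1.png',cv2.resize(im[195:285,250:510],None,fx=3,fy=3,interpolation=cv2.INTER_CUBIC))
im=cv2.imread('pics/wrist0.png');cv2.imwrite('pics/wr1.png',cv2.resize(im[0:410,80:330],None,fx=2,fy=1.46,interpolation=cv2.INTER_CUBIC))
print(R.from_rotvec(s['ee_rot']).as_matrix().round(3))
c=cam('scene')
print('board scene',cast(c,[(258,216),(498,206),(502,262),(262,275)],.012).round(4))
w=cam('wrist',s)
print('tile wrist',cast(w,[(178,258),(280,254),(285,348)],.022).round(4))
print('lip',cast(w,[(158,195),(268,188),(158,206),(273,200)],.016).round(4))
print('near',cast(w,[(132,68),(247,60)],.022).round(4))
E
```

```text
[[-0.    -0.001  1.   ]
 [-1.    -0.    -0.   ]
 [ 0.    -1.    -0.001]]
board scene [[ 0.4743 -0.2348  0.012 ]
 [ 0.4303  0.404   0.012 ]
 [ 0.5988  0.3948  0.012 ]
 [ 0.6481 -0.2105  0.012 ]]
tile wrist [[ 0.5031 -0.0467  0.022 ]
 [ 0.6104 -0.0423  0.022 ]
 [ 0.613  -0.1532  0.022 ]]
lip [[0.4869 0.0189 0.016 ]
 [0.5994 0.026  0.016 ]
 [0.4857 0.0075 0.016 ]
 [0.6041 0.0137 0.016 ]]
near [[0.479  0.1371 0.022 ]
 [0.5852 0.1437 0.022 ]]
```

View pics/sc1.png

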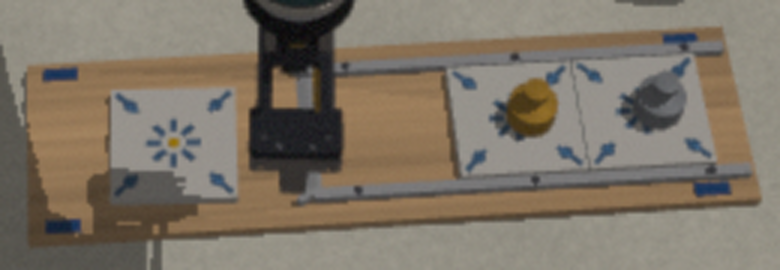

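View pics/wr1.png

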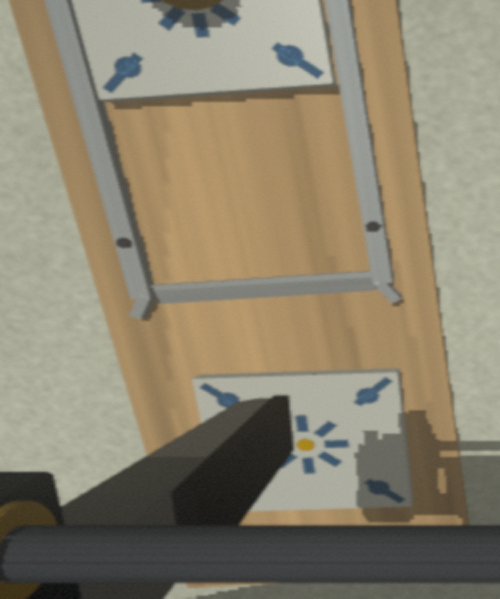

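>>> carry_out(
  series=[
    [0.04,0,-0.02,-1],
    [0.05,0,-0.025,-1],
    [0.05,0,-0.025,-1],
    [0.05,0,-0.02,-0.5],
    [0.01,0,0,0],
    [0,0,0,0],
  ],
  claw=0.55,
)

```text
time: 0.9
tool_pos: [0.563, -0.2061, 0.2116]
ee_rot: [-1.242, 1.164, -1.157]
contact_force: [0.3, 0.6, 0.2]
opening: 0.0505
```

Run:
```python
from h import *
s=env.read_state();np.save('s1.npy',s,allow_pickle=True)
im=env.get_image('wrist')[:,:,::-1];cv2.imwrite('pics/wr2.png',im)
print(s['time'],s['tool_pos'],s['opening'],s['contact_force'],R.from_rotvec(s['ee_rot']).as_matrix().round(3))
```

```text
0.9 [ 0.56295952 -0.20612215  0.21163927] 0.05047041670874287 [0.26239094 0.58013646 0.17578801] [[ 0.066 -0.004  0.998]
 [-0.998  0.001  0.066]
 [-0.002 -1.    -0.004]]
```

View pics/wr2.png

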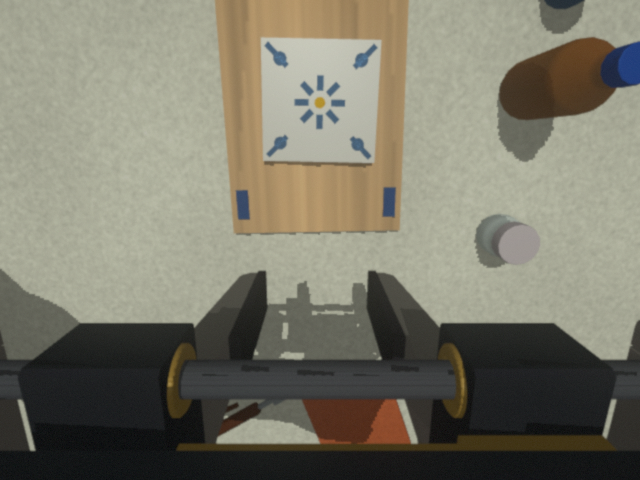

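The whole tile is visible, px (262,38) to (380,163), with the board's free end at row ~232. Next I'll fit the edges.

Run:
```python
from h import *
s=np.load('s1.npy',allow_pickle=True).item();w=cam('wrist',s)
im=cv2.imread('pics/wr2.png');hsv=cv2.cvtColor(im,cv2.COLOR_BGR2HSV)
def fit(m,z,name):
    m=cv2.morphologyEx(m,cv2.MORPH_CLOSE,np.ones((15,15)));m=cv2.morphologyEx(m,cv2.MORPH_OPEN,np.ones((7,7)))
    cs,_=cv2.findContours(m,cv2.RETR_EXTERNAL,cv2.CHAIN_APPROX_NONE);c=max(cs,key=cv2.contourArea)
    P=cast(w,c[:,0,:],z)[:,:2].astype(np.float32)*1000
    r=cv2.minAreaRect(P);print(name,cv2.boundingRect(c),r);print(cv2.boxPoints(r).round(1).tolist())
sub=np.zeros(im.shape[:2],np.uint8);sub[20:180,240:395]=1
fit(((hsv[:,:,1]<45)&(hsv[:,:,2]>100)).astype(np.uint8)*sub*255,.022,'tile')
wd=((hsv[:,:,1]>60)&(hsv[:,:,0]<25)).astype(np.uint8)
sub[:]=0;sub[0:245,200:420]=1
wd=cv2.morphologyEx(wd*sub*255,cv2.MORPH_CLOSE,np.ones((25,25)))
L=[];Rr=[]
for r in range(60,225,5):
    x=np.where(wd[r])[0]; L.append((x[0],r));Rr.append((x[-1]+1,r))
for n,a in(('L',L),('R',Rr)):
    P=cast(w,a,.012);v=np.polyfit(P[:,1],P[:,0],1);print(n,v,np.abs(np.polyval(v,P[:,1])-P[:,0]).max(),a[0],a[-1])
E_=None
a=[(c,np.where(wd[:,c])[0][-1]+1) for c in range(255,385,5)]
P=cast(w,a,.012);v=np.polyfit(P[:,0],P[:,1],1);print('end',v,a[0],a[-1], P[:,1].mean())
```

```text
tile (261, 38, 120, 125) ((557.1441650390625, -98.94246673583984), (108.00140380859375, 108.3289566040039), 2.6309702396392822)
[[500.70001220703125, -47.29999923706055], [505.70001220703125, -155.5], [613.5999755859375, -150.60000610351562], [608.5999755859375, -42.400001525878906]]
L [-0.08717628  0.45563927] 0.0004887185086249746 (np.int64(220), 60) (np.int64(233), 220)
R [-0.08768158  0.63073294] 0.0004876696456479479 (np.int64(406), 60) (np.int64(400), 220)
end [ 0.08600833 -0.27488768] (255, np.int64(233)) (380, np.int64(231)) -0.22639589545017919
```

>>> carry_out(
  series=[
    [-0.012,0.04,0.001,-1.2],
    [-0.011,0.05,0.001,0],
    [0,0.05,0,0],
    [0,0.03,0,0],
    [0,0.01,0,0],
    [0,0,0,0],
  ],
)

```text
time: 1.7
tool_pos: [0.569, -0.1686, 0.028]
ee_rot: [-1.252, 1.133, -1.128]
contact_force: [0.1, -0.2, 0.3]
opening: 0.0504
```

```bash
cat > st.py <<'E'
from h import *
s=env.read_state();M=R.from_rotvec(s['ee_rot']).as_matrix()
u=np.array([-.0871,.9962]);d=s['tool_pos'][:2]-[.5414,.0226]
print('t',round(s['time'],2),'pos',s['tool_pos'].round(4),'board s',(d@u).round(4),'left',(d@[-.9962,-.0871]).round(4),'yaw',np.degrees(np.arctan2(M[1,2],M[0,2])).round(2),'F',s['contact_force'].round(2),'op',s['opening'].round(4),'toolY',M[:,1].round(4))
E
python3 st.py; python3 -c "
from h import *
cv2.imwrite('pics/wr3.png',env.get_image('wrist')[:,:,::-1]);cv2.imwrite('pics/si3.png',cv2.resize(env.get_image('side')[180:330,210:430],None,fx=3,fy=3)[:,:,::-1])"
```

```text
Traceback (most recent call last):
  File "st.py", line 4, in <module>
    print('t',round(s['time'],2),'pos',s['tool_pos'].round(4),'board s',(d@u).round(4),'left',(d@[-.9962,-.0871]).round(4),'yaw',np.degrees(np.arctan2(M[1,2],M[0,2])).round(2),'F',s['contact_force'].round(2),'op',s['opening'].round(4),'toolY',M[:,1].round(4))
                                                                                                                                                                                                                     ^^^^^^^^^^^^^^^^^^
AttributeError: 'float' object has no attribute 'round'
```

View pics/wr3.png

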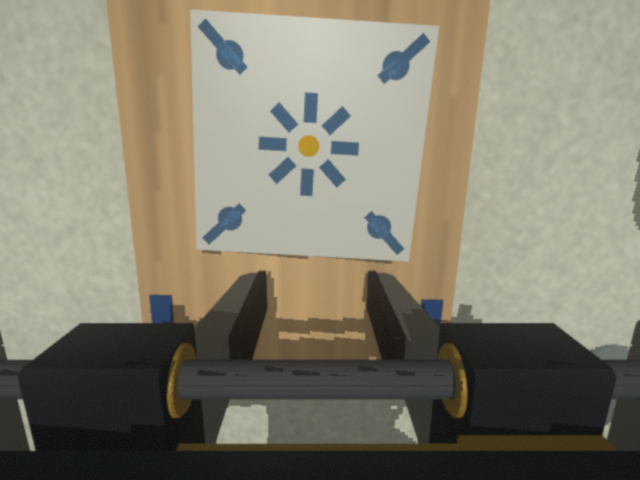

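View pics/si3.png

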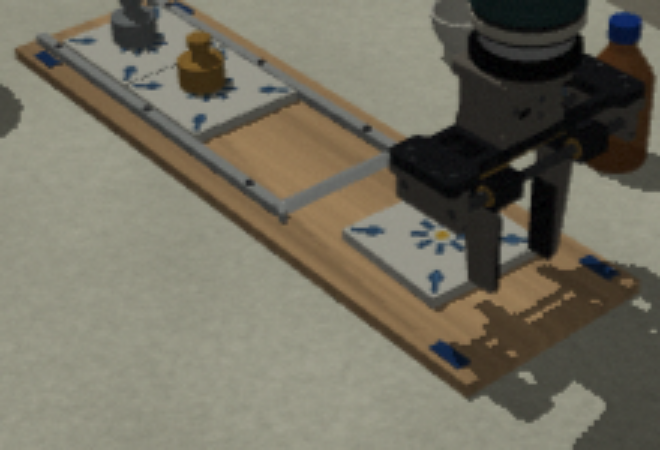

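The fingers stand just behind the tile without touching it. The tile's rear edge is at row ~255 and the fingertips at row ~270, and the tool has drifted ~8 mm to the right.

```bash
sed -i "s/s\['opening'\].round(4)/round(s['opening'],4)/" st.py; python3 st.py
```

```text
t 1.8 pos [ 0.5697 -0.1693  0.0292] board s -0.1936 left -0.0115 yaw 6.01 F [ 0.66 -0.31  0.15] op 0.0509 toolY [ 0.0035  0.0053 -1.    ]
```

>>> carry_out(
  series=[
    [0.005,0,-0.008,1.0],
    [0.003,0.006,-0.001,0],
    [0,0.004,0,0],
    [0,0.001,0,0],
    [0,0,0,0],
  ],
)

```text
time: 2.42
tool_pos: [0.5629, -0.1802, 0.0206]
ee_rot: [-1.239, 1.142, -1.149]
contact_force: [0.7, 0.6, 0.4]
opening: 0.0501
```

```bash
python3 st.py
```

```text
t 2.42 pos [ 0.5629 -0.1802  0.0206] board s -0.2039 left -0.0037 yaw 4.85 F [0.73 0.65 0.44] op 0.0501 toolY [ 0.0088  0.0036 -1.    ]
```

>>> carry_out(
  series=[
    [-0.003,0.002,0,0],
    [-0.003,0.002,0,0],
    [-0.003,0,0,0],
    [-0.003,0,0,0],
    [0,0,0,0],
  ],
)

```text
time: 3.05
tool_pos: [0.5621, -0.1665, 0.0163]
ee_rot: [-1.239, 1.141, -1.147]
contact_force: [0.1, 1.0, 0.1]
opening: 0.0509
```

```bash
python3 st.py
```

```text
t 3.05 pos [ 0.5621 -0.1665  0.0163] board s -0.1901 left -0.0041 yaw 4.91 F [0.06 0.95 0.1 ] op 0.0509 toolY [ 0.0088  0.004  -1.    ]
```

>>> carry_out(
  series=[
    [-0.003,0,0,0],
    [-0.003,0,0,0],
    [-0.003,0,-0.0004,0],
    [-0.003,0,-0.0004,0],
    [-0.003,0,-0.0004,0],
    [-0.003,0,-0.0004,0],
    [-0.003,0,-0.0004,0],
    [0,0,0,0],
  ],
)

```text
time: 4.05
tool_pos: [0.5581, -0.1454, 0.0166]
ee_rot: [-1.239, 1.141, -1.149]
contact_force: [0.3, -0.1, -0.6]
opening: 0.0503
```

```bash
python3 st.py
cat > tile.py <<'E'
import sys
from h import *
s=env.read_state();w=cam('wrist',s);im=np.ascontiguousarray(env.get_image('wrist')[:,:,::-1]);cv2.imwrite(sys.argv[1],im)
E
python3 tile.py pics/wr4.png
```

```text
t 4.05 pos [ 0.5581 -0.1454  0.0166] board s -0.1688 left -0.002 yaw 4.87 F [ 0.31 -0.07 -0.59] op 0.0503 toolY [ 0.0095  0.0028 -1.    ]
```

View pics/wr4.png

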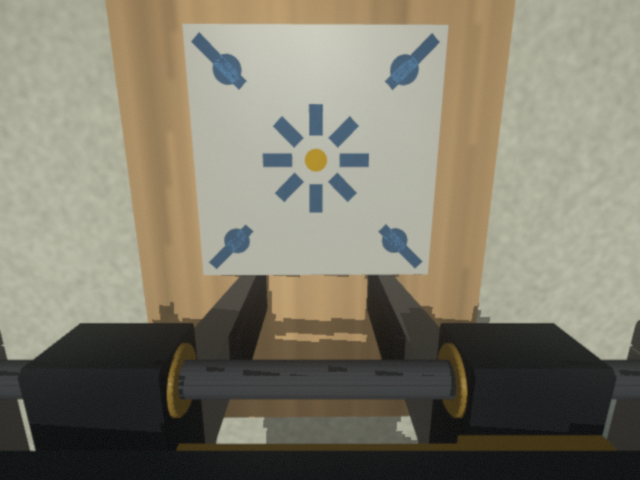

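The tile is now squared against both fingers (rear edge at row 273, centre at (316,160)). Next I'll measure where it sits on the board.

```bash
cat > tile.py <<'E'
import sys
from h import *
s=env.read_state();w=cam('wrist',s);im=np.ascontiguousarray(env.get_image('wrist')[:,:,::-1]);cv2.imwrite(sys.argv[1],im)
hsv=cv2.cvtColor(im,cv2.COLOR_BGR2HSV)
m=((hsv[:,:,1]<45)&(hsv[:,:,2]>120)).astype(np.uint8)*255
m[:,:130]=0;m[:,505:]=0;m[int(sys.argv[2]) if len(sys.argv)>2 else 290:]=0
m=cv2.morphologyEx(m,cv2.MORPH_CLOSE,np.ones((21,21)));m=cv2.morphologyEx(m,cv2.MORPH_OPEN,np.ones((41,41)))
cs,_=cv2.findContours(m,cv2.RETR_EXTERNAL,cv2.CHAIN_APPROX_NONE)
u=np.array([-.0871,.9962]);n=np.array([-.9962,-.0871])
for c in cs:
    if cv2.contourArea(c)<3000: continue
    P=cast(w,c[:,0,:],.022)[:,:2]-[.5414,.0226]
    B=(np.c_[P@u,P@n]*1000).astype(np.float32);r=cv2.minAreaRect(B)
    print('px',cv2.boundingRect(c),'board c',np.round(r[0],1),'size',np.round(r[1],1),'ang',round(r[2],2))
E
python3 tile.py pics/wr5.png; python3 st.py
```

```text
px (186, 24, 259, 251) board c [-104.4   -1.3] size [108.5 108.7] ang 89.81
t 4.15 pos [ 0.5582 -0.1456  0.0166] board s -0.169 left -0.0021 yaw 4.86 F [ 0.02  0.39 -0.67] op 0.0506 toolY [ 0.0095  0.0028 -1.    ]
```

>>> carry_out(
  series=[
    [-0.003,0,-0.0003,0],
    [-0.003,0,-0.0003,0],
    [-0.003,0,-0.0003,0],
    [-0.003,0,-0.0003,0],
    [-0.003,0,0,0],
    [-0.003,0,0,0],
    [-0.003,0,0,0],
    [-0.003,0,0,0],
  ],
)

```text
time: 5.15
tool_pos: [0.5547, -0.1211, 0.0166]
ee_rot: [-1.239, 1.141, -1.151]
contact_force: [-0.1, -1.4, -1.1]
opening: 0.0504
```

```bash
python3 st.py;python3 tile.py pics/wr6.png
```

```text
t 5.15 pos [ 0.5547 -0.1211  0.0166] board s -0.1443 left -0.0008 yaw 4.81 F [-0.1  -1.38 -1.06] op 0.0504 toolY [ 0.0097  0.0019 -1.    ]
px (186, 24, 259, 251) board c [-79.8  -0.1] size [108.7 108.5] ang 89.64
```

>>> carry_out(
  series=[
    [-0.003,0,0,-0.2],
    [-0.003,0,0,0],
    [-0.003,0,0,0],
    [-0.003,0,0,0],
    [-0.002,0,0,0],
    [-0.002,0,0,0],
  ],
)

```text
time: 5.95
tool_pos: [0.5532, -0.1042, 0.0166]
ee_rot: [-1.241, 1.138, -1.148]
contact_force: [0.8, -2.6, -0.6]
opening: 0.0507
```

```bash
python3 st.py;python3 tile.py pics/wr7.png
```

```text
t 5.95 pos [ 0.5532 -0.1042  0.0166] board s -0.1273 left -0.0007 yaw 5.03 F [ 0.84 -2.65 -0.63] op 0.0507 toolY [ 0.0096  0.0016 -1.    ]
px (151, 0, 327, 275) board c [-58.6   0.4] size [117.5 135.3] ang 0.16
```

View pics/wr7.png

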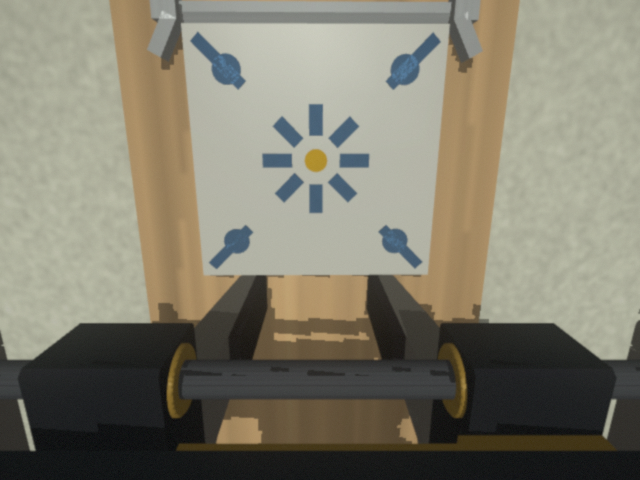

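The tile is centred between the splayed rail ends, with its front edge at the lip (row ~22). I'll go on over the lip.

>>> carry_out(
  series=[
    [-0.002,0,0,0],
    [-0.002,0,0,0],
    [-0.002,0,0,0],
    [-0.003,0,0,0],
    [-0.003,0,0,0],
    [-0.003,0,0,0],
    [-0.003,0,0,0],
    [-0.003,0,0,0],
  ],
)

```text
time: 7.0
tool_pos: [0.5511, -0.081, 0.0166]
ee_rot: [-1.241, 1.138, -1.147]
contact_force: [0.9, -2.3, 0.6]
opening: 0.0507
```

```bash
python3 st.py;python3 tile.py pics/wr8.png
```

```text
t 7.0 pos [ 0.5511 -0.081   0.0166] board s -0.1041 left -0.0006 yaw 5.06 F [ 0.85 -2.29  0.57] op 0.0507 toolY [ 0.0093  0.0024 -1.    ]
px (156, 21, 318, 254) board c [-39.    0.3] size [135.7 109.6] ang 89.88
```

View pics/wr8.png

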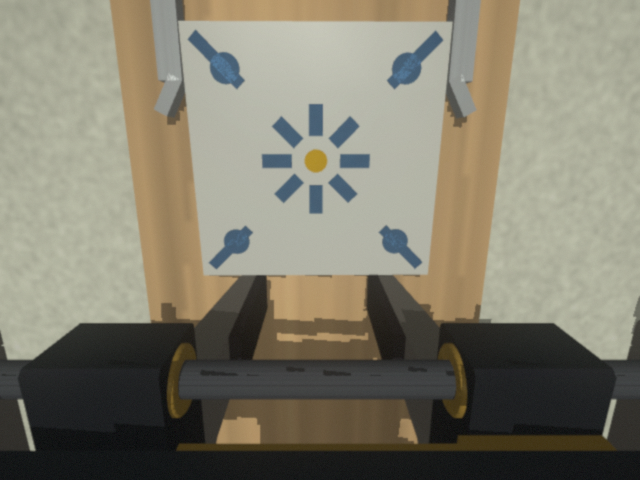

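The tile is up on the lip and centred between the rails; I'll continue.

>>> carry_out(
  series=[
    [-0.003,0,0,0],
    [-0.003,0,0,0],
    [-0.003,0,0,0],
    [-0.003,0,0,0],
    [-0.003,0,0,0],
    [-0.003,0,0,0],
    [-0.003,0,0,0],
    [-0.003,0,0,0],
  ],
)

```text
time: 8.05
tool_pos: [0.5487, -0.0552, 0.0166]
ee_rot: [-1.241, 1.138, -1.147]
contact_force: [-0.3, -2.0, -0.4]
opening: 0.0506
```

```bash
python3 st.py
```

```text
t 8.05 pos [ 0.5487 -0.0552  0.0166] board s -0.0781 left -0.0005 yaw 5.07 F [-0.31 -2.03 -0.39] op 0.0506 toolY [ 0.0091  0.0026 -1.    ]
```

>>> carry_out(
  series=[
    [-0.002,0,0,0],
    [-0.002,0,0,0],
    [-0.002,0,0,0],
    [-0.002,0,0,0],
    [-0.002,0,0,0],
    [-0.002,0,0,0],
    [-0.002,0,0,0],
    [-0.002,0,0,0],
  ],
)

```text
time: 9.05
tool_pos: [0.5475, -0.0387, 0.0169]
ee_rot: [-1.241, 1.138, -1.148]
contact_force: [0.1, -1.7, 1.0]
opening: 0.0505
```

```bash
python3 st.py;python3 tile.py pics/wr9.png
```

```text
t 9.05 pos [ 0.5475 -0.0387  0.0169] board s -0.0616 left -0.0007 yaw 5.04 F [ 0.12 -1.73  0.99] op 0.0505 toolY [ 0.0098  0.0019 -1.    ]
px (156, 19, 318, 257) board c [3.5 0.4] size [135.7 110.9] ang 89.96
```

View pics/wr9.png

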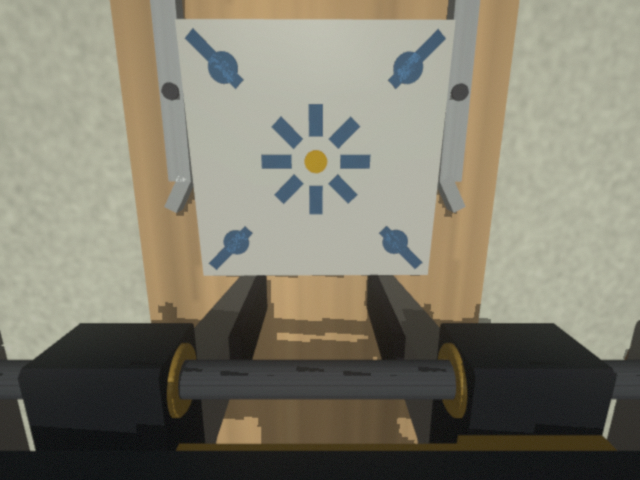

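>>> carry_out(
  series=[
    [-0.002,0,0,0],
    [-0.002,0,0,0],
    [-0.002,0,0,0],
    [-0.002,0,0,0],
    [-0.002,0,0,0],
    [-0.002,0,0,0],
    [-0.002,0,0,0],
    [-0.002,0,0,0],
  ],
)

```text
time: 10.1
tool_pos: [0.5466, -0.0227, 0.0175]
ee_rot: [-1.241, 1.137, -1.15]
contact_force: [-0.3, -2.8, 3.2]
opening: 0.0503
```

```bash
python3 st.py;python3 tile.py pics/wr10.png
```

```text
t 10.1 pos [ 0.5466 -0.0227  0.0175] board s -0.0456 left -0.0013 yaw 5.01 F [-0.3  -2.77  3.18] op 0.0503 toolY [ 1.100e-02  9.000e-04 -9.999e-01]
px (155, 18, 317, 258) board c [19.7  0.3] size [135.6 111.6] ang 89.95
```

View pics/wr10.png

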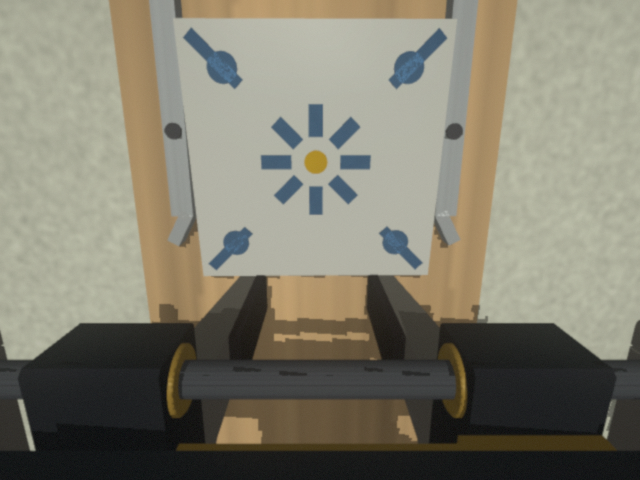

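The upward force (Fz 3.2 N) shows finger friction is stopping the tile from tipping forward. I'll raise the fingers gently and back off a little so it can tip.

>>> carry_out(
  series=[
    [0.0005,-0.001,0,0],
    [0.0005,-0.001,0,0],
    [0.001,-0.001,0,0],
    [0.002,0,0,0],
    [0,0,0,0],
  ],
)

```text
time: 10.78
tool_pos: [0.5459, -0.0234, 0.0199]
ee_rot: [-1.241, 1.138, -1.144]
contact_force: [0.5, -0.2, 0.4]
opening: 0.0508
```

```bash
python3 st.py;python3 tile.py pics/wr11.png; python3 -c "
from h import *
cv2.imwrite('pics/si11.png',cv2.resize(env.get_image('side')[180:330,210:430],None,fx=3,fy=3)[:,:,::-1])"
```

```text
t 10.78 pos [ 0.5459 -0.0234  0.0199] board s -0.0463 left -0.0005 yaw 5.14 F [ 0.54 -0.19  0.39] op 0.0508 toolY [ 0.0088  0.0042 -1.    ]
px (161, 21, 311, 252) board c [19.2  0.3] size [110.7 135.4] ang 0.01
```

View pics/wr11.png

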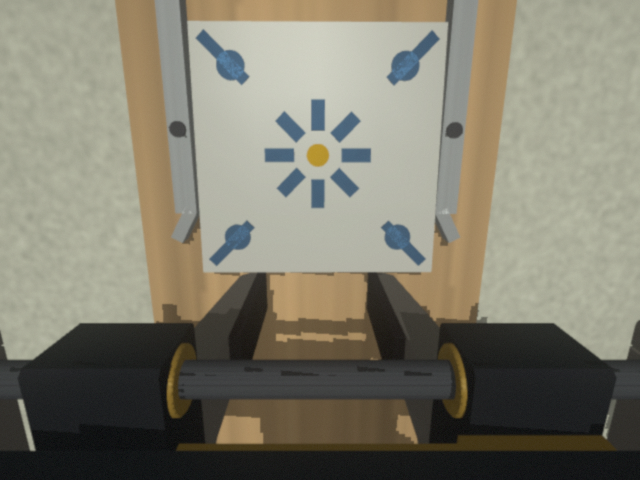

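View pics/si11.png

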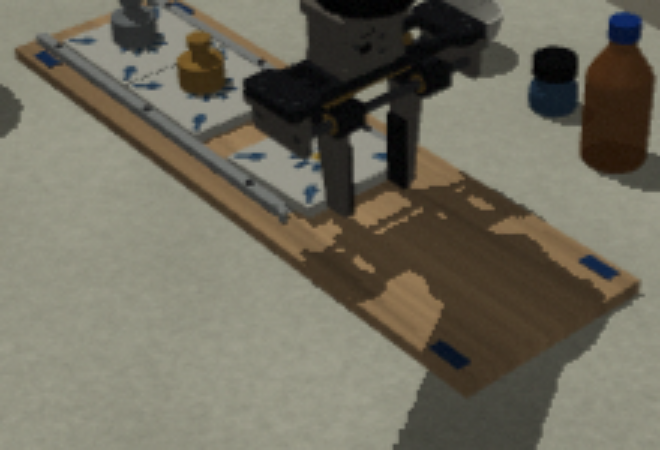

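The tile has tipped and its front is down in the bay between the rails. I'll continue at z ≈ 0.0195, which clears the crest.

>>> carry_out(
  series=[
    [-0.002,0,0,0],
    [-0.002,0,0,0],
    [-0.002,0,0,0],
    [-0.002,0,0,0],
    [-0.002,0,0,0],
    [-0.002,0,0,0],
    [-0.002,0,0,0],
  ],
)

```text
time: 11.75
tool_pos: [0.5443, -0.0093, 0.0197]
ee_rot: [-1.242, 1.138, -1.145]
contact_force: [0.7, -1.1, -0.9]
opening: 0.0507
```

```bash
python3 st.py;python3 tile.py pics/wr12.png
python3 - <<'E'
from h import *
c=cam('scene');P=cast(c,[(399,217),(403.3,253.7)],.022)[:,:2]-[.5414,.0226]
print(P@np.array([[-.0871,-.9962],[.9962,-.0871]]))
E
```

```text
t 11.75 pos [ 0.5443 -0.0093  0.0197] board s -0.032 left -0.0001 yaw 5.12 F [ 0.7  -1.06 -0.93] op 0.0507 toolY [ 0.0083  0.0033 -1.    ]
px (162, 26, 310, 250) board c [31.7  0.4] size [135.6 110.3] ang 89.98
[[ 0.12051941  0.05493138]
 [ 0.11815783 -0.05453301]]
```

View pics/wr12.png

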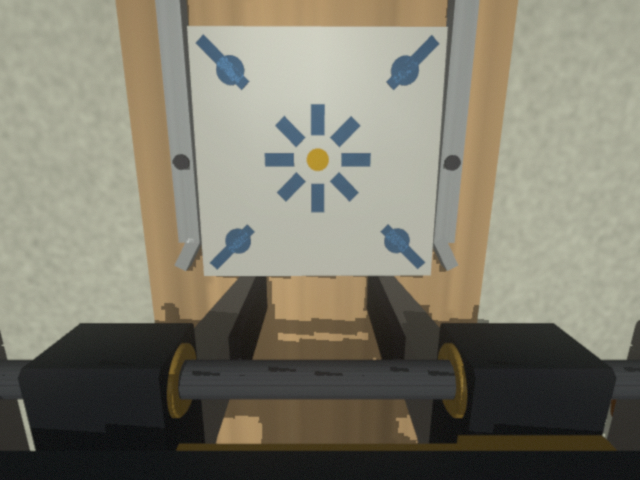

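>>> carry_out(
  series=[
    [-0.002,0,0,0],
    [-0.002,0,0,0],
    [-0.002,0,0,0],
    [-0.002,0,0,0],
    [-0.002,0,0,0],
    [-0.002,0,0,0],
    [-0.0015,0,0,0],
  ],
)

```text
time: 12.68
tool_pos: [0.5429, 0.0054, 0.0197]
ee_rot: [-1.242, 1.138, -1.145]
contact_force: [0.5, -1.2, -1.3]
opening: 0.0506
```

```bash
python3 st.py;python3 tile.py pics/wr13.png
```

```text
t 12.68 pos [0.5429 0.0054 0.0197] board s -0.0173 left -0.0 yaw 5.14 F [ 0.48 -1.23 -1.35] op 0.0506 toolY [ 0.0081  0.0035 -1.    ]
px (162, 27, 311, 249) board c [46.5  0.4] size [133.6 110.4] ang 89.94
```

View pics/wr13.png

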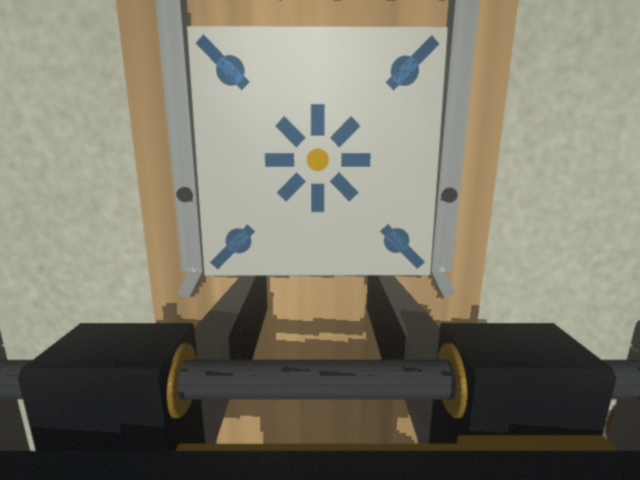

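>>> carry_out(
  series=[
    [-0.0012,0,0,0],
    [-0.0012,0,0,0],
    [-0.0012,0,0,0],
    [-0.0012,0,0,0],
    [-0.001,0,0,0],
    [-0.001,0,0,0],
    [-0.001,0,0,0],
  ],
)

```text
time: 13.6
tool_pos: [0.5421, 0.0138, 0.0197]
ee_rot: [-1.242, 1.139, -1.145]
contact_force: [-0.7, -1.2, -1.1]
opening: 0.0506
```

```bash
python3 st.py;python3 tile.py pics/wr14.png
```

```text
t 13.6 pos [0.5421 0.0138 0.0197] board s -0.0089 left 0.0001 yaw 5.13 F [-0.67 -1.15 -1.14] op 0.0506 toolY [ 0.008   0.0035 -1.    ]
px (162, 27, 311, 263) board c [51.2  0.3] size [133.  117.8] ang 89.93
```

View pics/wr14.png

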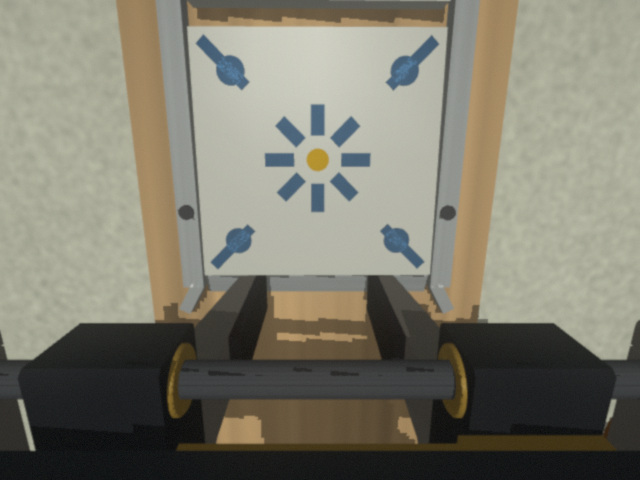

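The lip crest is now visible behind the tile (row ~283). The neighbour's face is at rows ~2–8, about 8–10 mm ahead of the tile's front edge (row 27).

>>> carry_out(
  series=[
    [-0.001,0,0,0],
    [-0.001,0,0,0],
    [-0.001,0,0,0],
    [0,0,0,0],
  ],
)

```text
time: 14.15
tool_pos: [0.5418, 0.0173, 0.0198]
ee_rot: [-1.242, 1.138, -1.144]
contact_force: [-0.6, -1.2, -0.7]
opening: 0.0507
```

```bash
python3 st.py;python3 tile.py pics/wr15.png
```

```text
t 14.15 pos [0.5418 0.0173 0.0198] board s -0.0053 left 0.0 yaw 5.15 F [-0.58 -1.17 -0.72] op 0.0507 toolY [ 0.0081  0.0038 -1.    ]
px (158, 0, 320, 290) board c [59.7  0.3] size [133.  127.8] ang 89.94
```

View pics/wr15.png

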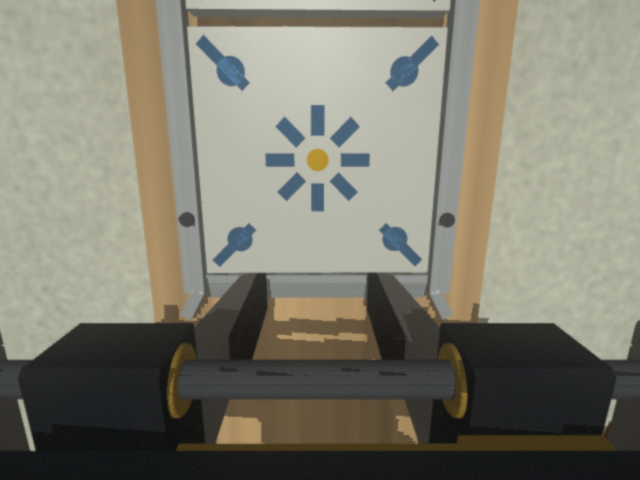

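The tile has dropped behind the lip and lies flat, with ~6–7 mm left to go. I'll lower the fingertips ~1 mm for more overlap (still above the crest), then creep forward.

>>> carry_out(
  series=[
    [0.001,0,0,0],
    [0,0.0012,0,0],
    [-0.001,0,0,0],
    [-0.001,0,0,0],
    [-0.001,0,0,0],
    [-0.001,0,0,0],
    [-0.0005,0,0,0],
  ],
)

```text
time: 15.08
tool_pos: [0.5418, 0.0205, 0.0186]
ee_rot: [-1.242, 1.138, -1.145]
contact_force: [0.5, -1.9, -0.2]
opening: 0.0503
```

```bash
python3 st.py;python3 tile.py pics/wr16.png
python3 - <<'E'
import cv2
im=cv2.imread('pics/wr16.png');cv2.imwrite('pics/wr16c.png',cv2.resize(im[0:60,150:490],None,fx=2,fy=6))
E
```

```text
t 15.07 pos [0.5418 0.0205 0.0186] board s -0.0022 left -0.0002 yaw 5.13 F [ 0.53 -1.87 -0.17] op 0.0503 toolY [ 0.0085  0.0033 -1.    ]
px (156, 0, 322, 290) board c [62.9  0.3] size [133. 127.] ang 89.92
```

View pics/wr16c.png

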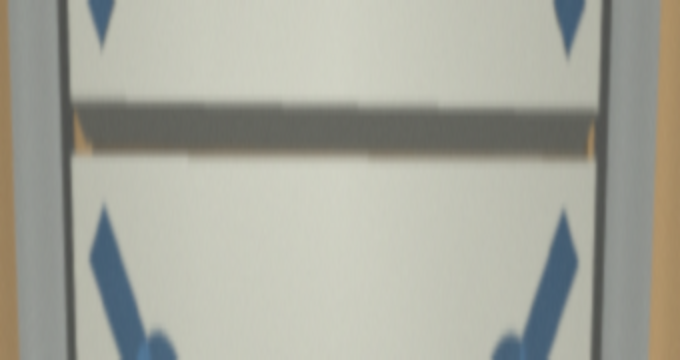

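```bash
cat > gap.py <<'E'
import sys
from h import *
s=env.read_state();w=cam('wrist',s)
im=env.get_image('wrist')[:,:,::-1];cv2.imwrite(sys.argv[1],im);g=cv2.cvtColor(np.ascontiguousarray(im),cv2.COLOR_BGR2GRAY).astype(float)
u=np.array([-.0871,.9962]);n=np.array([-.9962,-.0871])
A=[];B=[]
for c in range(215,430,5):
    col=g[:60,c-2:c+3].mean(1); d=np.diff(col); 
    up=d[:].argmax(); dn=d[:up].argmin() if up>0 else 0
    a=cast(w,[(c,up+1),(c,dn+1)],.022)[:,:2]-[.5414,.0226]
    A.append((c,up,dn,(a[0]@u)*1000,(a[1]@u)*1000,a[0]@n*1000, col[dn+1:up+1].min() if up>dn else 0))
A=np.array(A);gap=A[:,4]-A[:,3]
print('rows',A[[0,20,-1],:3].tolist(),'front s',np.median(A[:,3]).round(2),'near s',np.median(A[:,4]).round(2),'gap L/M/R',gap[:14].mean().round(2),gap[14:28].mean().round(2),gap[28:].mean().round(2))
E
python3 gap.py pics/wr17.png
```

```text
rows [[215.0, 25.0, 16.0], [315.0, 25.0, 17.0], [425.0, 26.0, 18.0]] front s 116.6 near s 119.65 gap L/M/R 3.24 2.96 2.98
```

>>> carry_out(
  series=[
    [-0.0005,0,0,0],
    [-0.0005,0,0,0],
    [-0.0005,0,0,0],
    [-0.0005,0,0,0],
  ],
)

```text
time: 15.68
tool_pos: [0.5416, 0.0225, 0.0186]
ee_rot: [-1.242, 1.138, -1.145]
contact_force: [0.2, -2.0, 0.0]
opening: 0.0504
```

```bash
python3 st.py;python3 gap.py pics/wr18.png
```

```text
t 15.68 pos [0.5416 0.0225 0.0186] board s -0.0001 left -0.0002 yaw 5.12 F [ 0.24 -2.02  0.05] op 0.0504 toolY [ 0.0086  0.0033 -1.    ]
rows [[215.0, 25.0, 22.0], [315.0, 25.0, 22.0], [425.0, 26.0, 23.0]] front s 118.62 near s 119.67 gap L/M/R 1.11 1.11 0.92
```

Gap ~1.05 mm and parallel. I'll use finer steps now.

>>> carry_out(
  series=[
    [-0.0003,0,0,0],
    [-0.0003,0,0,0],
  ],
)

```text
time: 15.98
tool_pos: [0.5415, 0.0232, 0.0186]
ee_rot: [-1.242, 1.138, -1.145]
contact_force: [1.4, -2.1, 0.2]
opening: 0.0503
```

```bash
python3 st.py;python3 gap.py pics/wr19.png
```

```text
t 15.97 pos [0.5415 0.0232 0.0186] board s 0.0006 left -0.0002 yaw 5.12 F [ 1.36 -2.14  0.16] op 0.0503 toolY [ 0.0085  0.0034 -1.    ]
rows [[215.0, 25.0, 23.0], [315.0, 26.0, 24.0], [425.0, 26.0, 25.0]] front s 119.12 near s 119.79 gap L/M/R 0.64 0.64 0.72
```

>>> carry_out(
  series=[
    [-0.0002,0,0,0],
  ],
)

```text
time: 16.15
tool_pos: [0.5414, 0.0235, 0.0186]
ee_rot: [-1.242, 1.138, -1.145]
contact_force: [0.7, -0.8, -0.2]
opening: 0.0503
```

>>> carry_out(
  series=[
    [-0.0002,0,0,0],
  ],
)

```text
time: 16.27
tool_pos: [0.5414, 0.0235, 0.0186]
ee_rot: [-1.242, 1.138, -1.145]
contact_force: [0.1, -1.8, -0.2]
opening: 0.0506
```

```bash
python3 st.py;python3 gap.py pics/wr20.png;python3 - <<'E'
import cv2
im=cv2.imread('pics/wr20.png');cv2.imwrite('pics/wr20c.png',cv2.resize(im[0:60,150:490],None,fx=2,fy=6))
E
```

```text
t 16.27 pos [0.5414 0.0235 0.0186] board s 0.0009 left -0.0001 yaw 5.13 F [ 0.13 -1.78 -0.23] op 0.0506 toolY [ 0.0085  0.0032 -1.    ]
rows [[215.0, 25.0, 24.0], [315.0, 26.0, 25.0], [425.0, 58.0, 40.0]] front s 119.28 near s 119.86 gap L/M/R 0.69 0.48 0.98
```

View pics/wr20c.png

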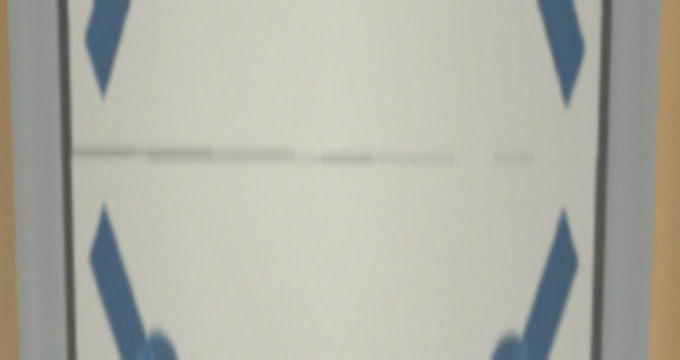

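>>> carry_out(
  series=[
    [-0.0003,0,0,0],
  ],
)

```text
time: 16.45
tool_pos: [0.5414, 0.0236, 0.0186]
ee_rot: [-1.242, 1.138, -1.145]
contact_force: [0.4, -2.7, 0.1]
opening: 0.0502
```

>>> carry_out(
  series=[
    [-0.0003,0,0,0],
  ],
)

```text
time: 16.58
tool_pos: [0.5414, 0.0236, 0.0186]
ee_rot: [-1.242, 1.138, -1.146]
contact_force: [0.0, -3.0, 0.6]
opening: 0.0507
```

```bash
python3 st.py;python3 gap.py pics/wr21.png;python3 - <<'E'
import cv2
im=cv2.imread('pics/wr21.png');cv2.imwrite('pics/wr21c.png',cv2.resize(im[0:60,150:490],None,fx=2,fy=6))
E
```

```text
t 16.57 pos [0.5414 0.0236 0.0186] board s 0.001 left -0.0001 yaw 5.1 F [ 0.04 -2.99  0.56] op 0.0507 toolY [ 0.0084  0.0027 -1.    ]
rows [[215.0, 1.0, 0.0], [315.0, 26.0, 25.0], [425.0, 57.0, 41.0]] front s 119.26 near s 119.75 gap L/M/R 0.69 0.37 2.13
```

View pics/wr21c.png

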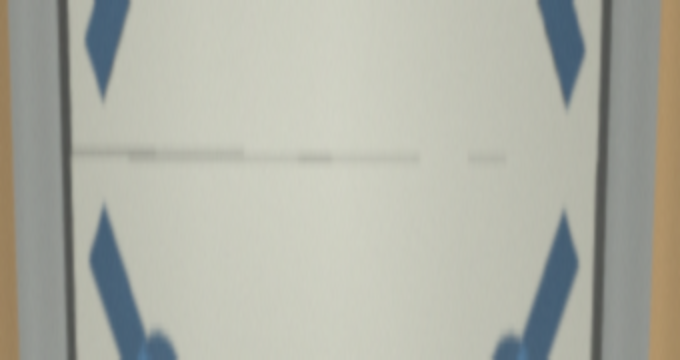

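It is touching at the right: the tool has stopped and the force rose to 3 N. A hairline remains at the left, so I'll apply a tiny turn to even it out.

>>> carry_out(
  series=[
    [-0.0002,0,0,0.2],
  ],
)

```text
time: 16.75
tool_pos: [0.5413, 0.0236, 0.0186]
ee_rot: [-1.241, 1.141, -1.149]
contact_force: [-0.6, -3.1, 0.8]
opening: 0.0504
```

>>> carry_out(
  series=[
    [-0.0002,0,0,0.1],
  ],
)

```text
time: 16.88
tool_pos: [0.5412, 0.0237, 0.0186]
ee_rot: [-1.24, 1.143, -1.15]
contact_force: [-1.0, -3.5, 0.1]
opening: 0.0503
```

```bash
python3 st.py;python3 gap.py pics/wr22.png;python3 - <<'E'
import cv2
im=cv2.imread('pics/wr22.png');cv2.imwrite('pics/wr22c.png',cv2.resize(im[0:60,150:490],None,fx=2,fy=6))
E
```

```text
t 16.88 pos [0.5412 0.0237 0.0186] board s 0.0011 left 0.0001 yaw 4.78 F [-0.97 -3.52  0.12] op 0.0503 toolY [ 0.0081  0.0023 -1.    ]
rows [[215.0, 1.0, 0.0], [315.0, 20.0, 1.0], [425.0, 57.0, 38.0]] front s 123.87 near s 127.13 gap L/M/R 2.21 1.91 3.47
```

View pics/wr22c.png

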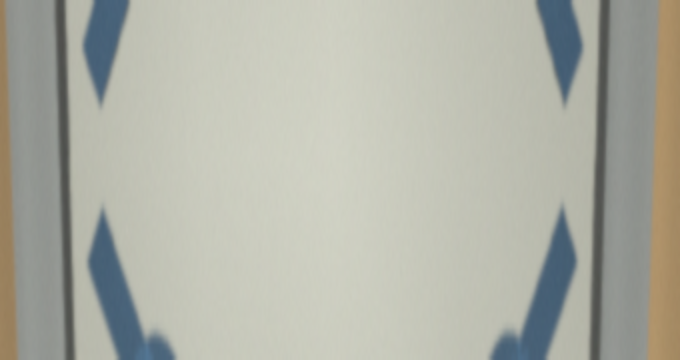

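The joint is closed along its whole width at ~3.5 N push. I'll back off straight, then lift.

>>> carry_out(
  series=[
    [0.001,0,0,0],
    [0.002,0,0,0],
    [0.004,0,0,0],
    [0.01,-0.002,0,0],
    [0.01,-0.02,0,0],
    [0.01,-0.04,0,0],
    [0,-0.05,0,0],
    [0,-0.05,0,0],
  ],
)

```text
time: 17.92
tool_pos: [0.5406, -0.0161, 0.1814]
ee_rot: [-1.244, 1.15, -1.145]
contact_force: [1.1, 0.1, -0.1]
opening: 0.0508
```

```bash
python3 st.py;python3 -c "
from h import *
cv2.imwrite('pics/wr23.png',env.get_image('wrist')[:,:,::-1]);cv2.imwrite('pics/si23.png',cv2.resize(env.get_image('side')[150:330,190:430],None,fx=3,fy=3)[:,:,::-1])
cv2.imwrite('pics/sc23.png',env.get_image('scene')[:,:,::-1])"
```

```text
t 17.93 pos [ 0.5406 -0.0161  0.1814] board s -0.0385 left 0.0042 yaw 4.72 F [ 1.1   0.14 -0.09] op 0.0508 toolY [-4.0e-04  4.1e-03 -1.0e+00]
```

View pics/wr23.png

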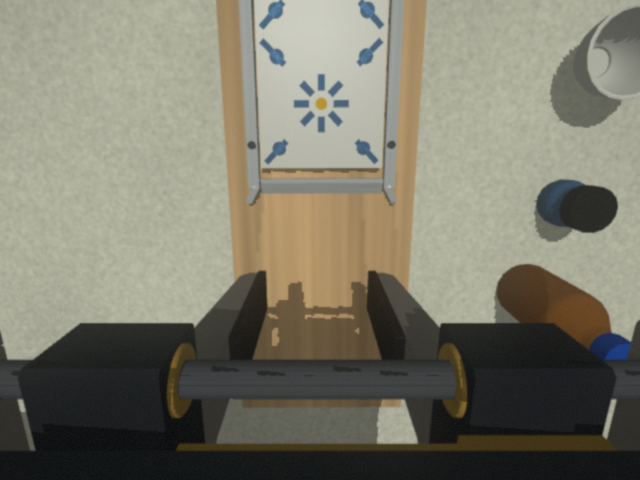

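View pics/si23.png

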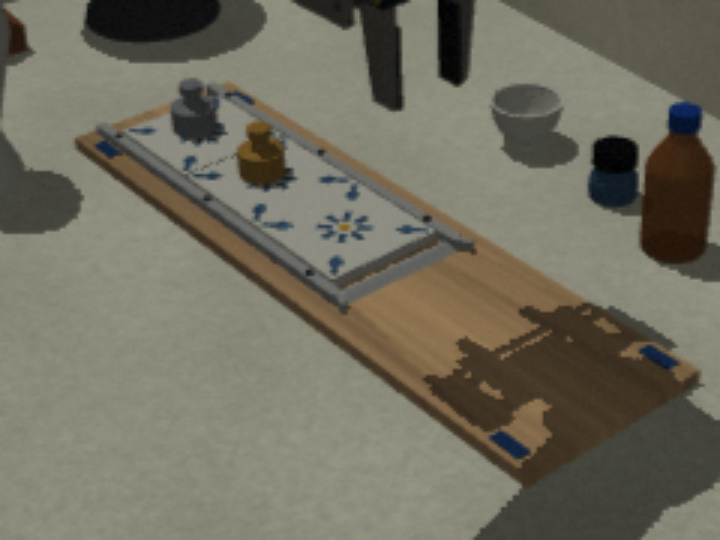

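View pics/sc23.png

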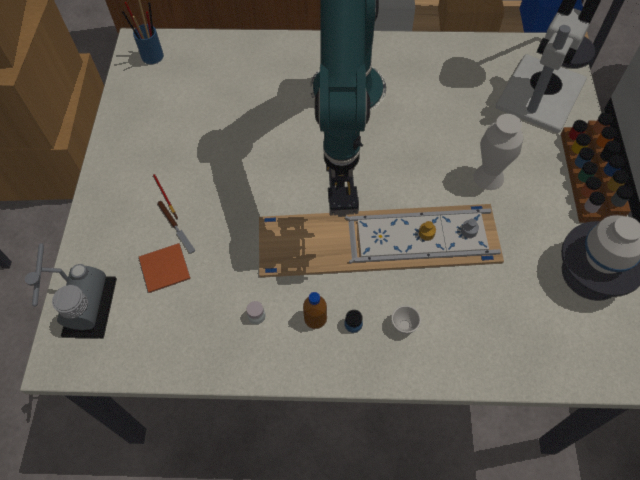

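The tile lies flat in the bay, flush with its neighbour, with no visible joint (wrist row ~32). Everything else is where it was. I'll hand in.

```bash
python3 -c "
from workcell import env
print(env.close_job())"
```

```text
the job is handed in; nothing more can be done
None
```

The tile is laid: I pushed it with two spread fingertips, squaring and centring it on the way. It went over the lip, dropped in between the rails, and I crept it up until it met its neighbour. The job was handed in at about 18 s.

**Forces:** The highest horizontal push I read was about 3.5 N, at the final touch. That is only about 1–1.5 N above the push needed to slide the tile. These are readings taken at the end of each move, so brief peaks in between would not show.

**Last checks:**
- **Fit:** after a 0.3° correction, the last close-up, with the fingers still touching, showed no gap along the joint. In the pictures taken after backing off, the tile lies flat and level with its neighbour.
- **Bench:** the weights and the other things on the bench look unmoved in the scene picture; I compared them by eye, not by measurement.
- **Robot:** it was clear of everything at hand-in, with the TCP at z = 0.18 m.

**What disagreed:**
- **Tipping:** just past the lip's balance point, finger friction held the tile's rear edge down (about 3 N upward on the tool). I raised and eased back the fingers so it could tip in.
- **Gap measurement:** once the joint closed there was no edge left to detect, so the gap script's last values mean nothing. I judged the closure from the picture, the force rise and the tool no longer advancing.

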